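# Press the setting key into the axle case and hold it

## Task

Take the blue-handled setting key out of the wooden tool stand, slide its flat blade down the slot in the brass plate of the model axle case, and push it against the sprung plunger inside until the key's collar sits firmly down on the brass. Finish still holding the key pressed fully home like that, upright, without letting go or forcing it; leave the other two tools in the stand and the small loose parts on the worktop where they are.

Things in the scene. Friction and masses are not known exactly. Their poses are not given: they have to be found in the camera images.
- key: Blue-handled setting key, 103 mm long, about 0.08 kg, upright in one of the stand's three pockets. Origin: centre of the blade's lower tip; z up its axis, x across its thickness, y across its width; a half turn is the same. Steel blade 5 (x) x 22 (y) mm, 45 mm long (first 7 mm only 3 x 18). In the stand the tip is 10 mm above the worktop; raise it over 50 mm to clear the stand.
- collar (a point): Centre of the underside of the key's dark collar, 45 mm above the key's tip on its axis. The collar is 20 (x) x 36 (y) x 8 mm high, wider than any slot or pocket; in the stand it rests on the stand's top.
- grip (a point): Centre of the key's blue handle near mid-height, 80 mm above its tip on its axis. The handle is 14 (x) x 30 (y) mm and spans 53 to 103 mm above the tip; grip it across its 14 mm, fingers closing along the key's x.
- slot (a point): Centre of the slot's mouth on the brass plate's top face, 75 mm above the worktop; z up, x across the slot, y along it; a half turn is the same. In the plate the slot is 7.5 (x) x 24.5 (y) mm, with a 2 mm chamfer round the mouth, and 10 mm deep; below it a wider shaft goes on.
- case: Model axle case on a 90 x 100 x 6 mm aluminium plate, fixed; place and yaw vary, left or right. Origin: centre of the underside, right below the slot. Grey block 56 (x) x 62 (y) mm with the brass plate on top, 75 mm high in all; black axle tubes reach 100 mm each way along y at 45 mm height, hubs 32 mm thick.
- stop_plate: The brass plate, 56 x 62 x 10 mm, on top of the case, part of it: the hard stop for the key's collar. Origin: centre of its underside, 10 mm below the slot mouth.
- plunger (a joint): Travel (m) of the red sprung plunger in the slot, growing downward: 0 at rest, its flat top 33 mm below the slot's mouth; 0.012 when the key's collar is on the brass. The spring pushes up with 3 N at rest, 9 N there, and drives the key back if let go. A red pointer under the block moves with it.
- stand: Light wooden tool stand, 62 (x) x 210 (y) x 55 mm high, fixed (place and yaw vary; it may stand on the left or the right). Origin: centre of the underside. Three pockets, 8.5 (x) x 25.5 (y) mm, 51 mm deep, at y = -70, 0 and 70 mm; their long side along y.
- scraper: Bystander: grey-handled flat tool, upright in another pocket of the stand, 89 mm long. Origin at its lower tip.
- driver: Bystander: orange round-handled driver, upright in another pocket of the stand, 93 mm long. Origin at its lower tip.
- servo: Bystander: small loose blue servo, 54 x 20 x 43 mm. Origin: centre of the underside.
- bearing: Bystander: small loose steel bearing ring, 22 mm across, 7 mm high, lying flat. Origin: centre of the underside.
There are look-alikes about, which are no part of the job. Leave any green or pink look-alike of the key alone.

How it is judged:
On the way, in this order (a step that is already met when the one before it is completed fails the run):
1. the key is held clear above the stand (z of key in the frame of stand above 0.058 m and contact force between the fingers and key above 1 N), for 0.1 s.
2. the blade has entered the slot (z of key in the frame of slot below -0.008 m and horizontal distance between key and slot below 0.006 m and contact force between the fingers and key above 1 N), for 0.1 s.
At the end, for the whole second after the job is handed in: The robot holds the key: collar within 1.5 mm of the brass and pressing on it over 1 N, within 4 mm of the slot centre and 4 degrees of upright, plunger at least 10.5 mm down, fingers bearing over 5 N, key still; scraper and driver within 15 mm, servo and bearing within 30 mm of their start (z of collar in the frame of slot between -0.002 and 0.0015 m and horizontal distance between collar and slot below 0.004 m and angle between key's own z axis and vertical below 0.07 rad and value of joint plunger above 0.0105 m and contact force between key and stop_plate above 1 N and contact force between the fingers and key above 5 N and linear speed of key below 0.01 m/s and distance of each of scraper, driver from where it was at the start of the episode below 0.015 m and distance of each of servo, bearing from where it was at the start of the episode below 0.03 m); the arm keeps its last pose, push and grip.
It fails at once if the key is forced on the brass plate with more than 60 N (contact force between key and stop_plate above 60 N).
It fails at once if the scraper or driver is taken out of its place (distance of any of scraper, driver from where it was at the start of the episode above 0.025 m).
It fails at once if a bystander is pushed away (distance of any of servo, bearing from where it was at the start of the episode above 0.04 m).
It also fails if it takes over 51 s, if anything falls off the work surface, if the arm or the gripper's body presses on something with over 40 N, if the wrist force passes 120 N, or if a joint passes its speed limit or range.

## Robot

A 7-joint arm with a two-finger parallel gripper is mounted at the origin on the work surface. World frame = base frame: x ahead of the robot, y to its left, z up, the work surface at z = 0. Lengths are in m, angles in rad, forces in N, time in s.
With the tool pointing down it reaches from about 0.4 to 0.85 m from the base axis. Payload 4.5 kg.
Tool frame: the origin (TCP) lies midway between the tips of the shut fingers; the grasp point (between the pads) lies behind it (r.grip_point_offset is the z of the grasp point in the tool frame, in m); z points along the fingers, y is the line along which they close (so a half turn about z gives the same grasp; the last joint's range is limited). The gripper opens to 88 mm and grips with 3 to 60 N. Pads are 18 mm wide; open, the fingers measure 123 mm over their backs; the gripper's body (75 mm by 187 mm) begins 45 mm behind the grasp point.
Start: joints at [-1.177, 0.689, -0.195, 1.565, 0.157, 0.902, -0.215], TCP at [0.22, 0.585, 0.239] pointing down, gripper open.
Joint ranges: [-3.01, 3.01], [-0.46, 2.08], [-1.47, 1.51], [0.13, 2.56], [-1, 4.14], [0.04, 2.09], [-2.66, 2.66]. Speed limits (rad/s): [2.57, 2.57, 3.14, 3.14, 3.14, 3.14, 3.14].

## Interface

Orientations are given as a unit quaternion [x, y, z, w].
In Python, from plant import r, optics, workorder gives the robot as it stands.
- The arm moves only by the shell command python3 -m creep 'ROWS' [FORCE]. ROWS is JSON, a list of rows, each an object of numbers: "grip": the gripper command: -1 is shut, 1 is fully open, values between are in proportion; "tx", "ty", "tz": the shift along the tool's x, y, z in cm; "spin": the turn about the tool's z in degrees. In form: [{"grip": .., "tx": .., "ty": .., "tz": .., "spin": ..}, ...]. A call has 1 to 8 rows; each row shifts and turns the commanded pose from where the row before left it, along the tool's axes as they then stand; what a row does not reach is not made up. A row lasts 1/12 s, in which the tool goes at most 41.7 mm and 7.16 degrees, less where a joint would pass 70% of its speed; a pose out of reach is approached as far as the arm can. A call with a gripper value outside its range is refused whole. The fingers move at their own pace and stop on an object; FORCE is the grip in N (left out, the last holds). Time passes only in rows, so rows that do not move let the fingers close. It gives the time, the measured TCP pose, the force, the opening and the grip force at its end, in the units of the state.
- r.get_state(): the state, without advancing time (a new reading comes with each control period).
- optics.snapshot(name): name is "scene" or "top"; returns (picture, depth): 480x640x3 uint8, red, green, blue; 480x640 float32, m along the optical axis (not along the pixel's ray), 0 where there is no reading.
- optics.get_calibration(name): a dict with "fx", "fy", "cx", "cy" (pixels), "extrinsics" (4x4, takes a point from world to camera coordinates). Camera axes: x right, y down, z forward; pixel columns grow to the right and rows downward; lengths in m; the calibration is good to about 2 mm. A picture is of the moment at which its call begins. get_calibration takes no time and is no camera call.
- workorder.finish_job(): hands the job in; it is judged then, once.
The state is a dict: "clock": time; "q": joint angles; "qd": joint speeds; "joint_torque": joint torques, N m; "tool_pos": TCP position; "eef_rot": TCP orientation; "contact_force": force on the tool from outside, world axes, zero at the start; "moment": the same for the moment, N m; "opening": opening from 0.0 (shut) to 1.0 (fully open); "finger_force": force on a finger pad.
Only numpy, scipy, OpenCV 4.12 (cv2) and the standard library are available. Lean on these libraries where they do the work, as an engineer would, in place of code of your own. Each camera call takes 0.05 s, during which the arm holds its last target. There are 200 camera calls.

## Working session

There is one attempt and no reset: what is moved stays moved. The work goes in short steps, Python scripts to look and compute and a shell command to move; the robot and the scene stay as the last step left them, time stands still between calls to the robot, and variables do not carry over. Pictures are saved under pics/ and viewed, at most 10 in all, crops included, and the job is handed in when it is done.

```bash
ls; mkdir -p pics; python3 - <<'E'
from plant import r, optics
import cv2,numpy as np
for n in("scene","top"):
    p,d=optics.snapshot(n); cv2.imwrite(f"pics/{n}0.png",p[:,:,::-1]); np.save(f"pics/{n}0.npy",d)
    c=optics.get_calibration(n); print(n,c["fx"],c["cx"],c["cy"]); print(np.round(c["extrinsics"],3).tolist())
print(r.get_state(), r.grip_point_offset)
E
```

```text
pics
scene 507.3303229507065 307.86423142878283 248.93267669806576
[[0.414, 0.91, 0.013, -0.227], [0.576, -0.251, -0.778, -0.237], [-0.705, 0.329, -0.629, 1.26], [0.0, 0.0, 0.0, 1.0]]
top 493.74748310566747 327.35613595843677 232.20026871625382
[[-0.01, -0.999, -0.031, 0.037], [-0.997, 0.012, -0.079, 0.533], [0.079, 0.03, -0.996, 0.917], [0.0, 0.0, 0.0, 1.0]]
{'clock': 0.1, 'q': array([-1.17720932,  0.68987406, -0.1945134 ,  1.56624326,  0.15730943,
        0.90248568, -0.21511319]), 'qd': array([-1.62330925e-03, -2.65068272e-03, -2.29390227e-03, -1.72578468e-03,
        1.18678567e-03, -5.38714539e-05, -1.17293201e-03]), 'joint_torque': array([-3.55462238e-03, -5.28499925e+01, -1.27142172e+00, -1.53838116e+01,
       -5.25100005e-02,  1.95938010e-03,  3.98800489e-05]), 'tool_pos': array([0.21989436, 0.58443753, 0.23800546]), 'eef_rot': array([ 1.78893154e-01,  9.83868174e-01, -8.05657871e-04, -8.00376633e-05]), 'contact_force': array([ 0.2477902 ,  0.35613568, -0.59953772]), 'moment': array([-0.03117336, -0.00586314, -0.03190699]), 'finger_force': 0.0, 'opening': 1.0002343973769703} -0.0187
```

View pics/scene0.png

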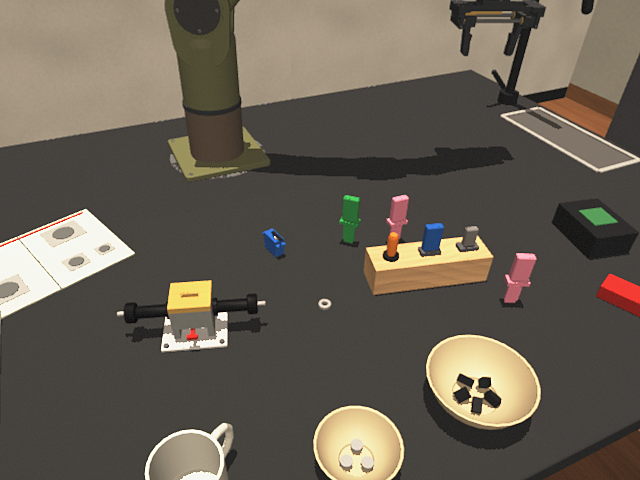

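View pics/top0.png

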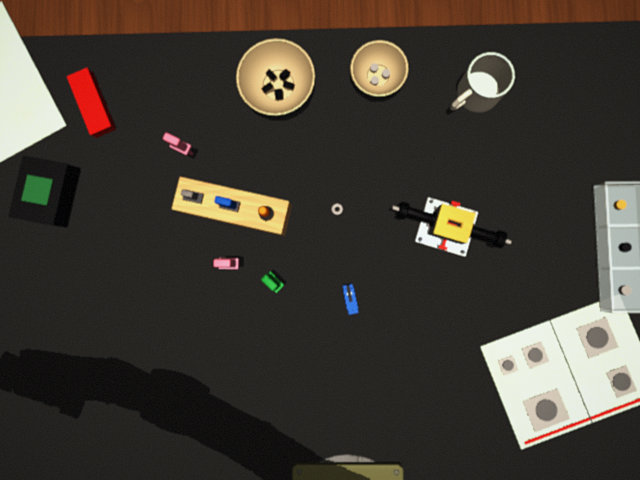

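Scene: the blue key is in the stand's middle pocket at scene (432,238), top (227,202). It could be confused with these, all to be left alone:
- green look-alike: scene (350,218), top (272,282)
- pink look-alikes: scene (399,215) and (520,275), top (227,264) and (179,144)
- blue servo: scene (275,242), top (350,298)

The slot is at scene (189,295), top (455,223). Next is a close crop.

```bash
python3 - <<'E'
import cv2,numpy as np
a=cv2.imread("pics/scene0.png");b=cv2.imread("pics/top0.png")
def c(im,x,y,w=80,h=60): return cv2.resize(im[y-h//2:y+h//2,x-w//2:x+w//2],(400,300),interpolation=cv2.INTER_CUBIC)
cv2.imwrite("pics/crop1.png",np.vstack([np.hstack([c(a,430,240),c(a,190,295)]),np.hstack([c(b,227,202),c(b,455,223)])]))
E
```

```text
(no output)
```

View pics/crop1.png

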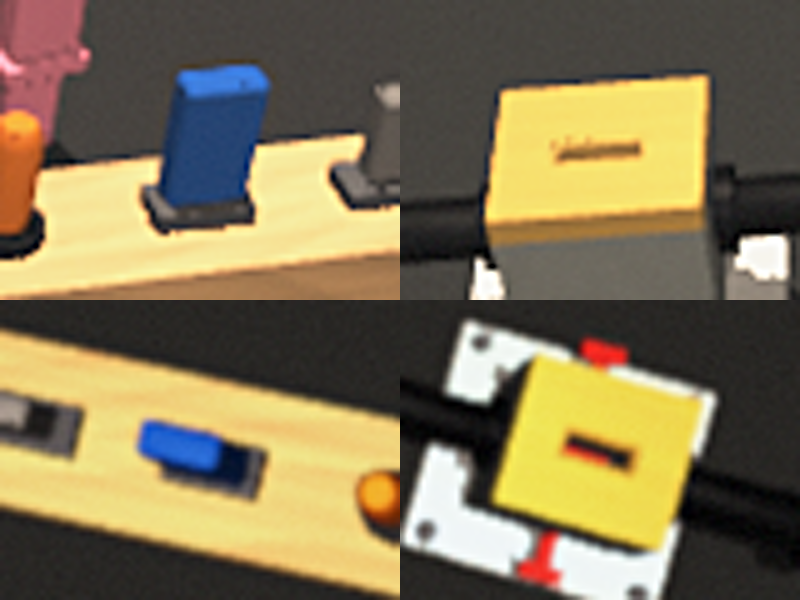

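Crop: the blue handle with its dark collar sits in the middle pocket, so the choice holds. Key top is at scene (434,225.6), top (222.8,200.8). Slot centre is at scene (189.2,294.4), top (454.4,222.8).

```bash
cat >h.py <<'E'
import numpy as np,cv2
from plant import r,optics
from scipy.spatial.transform import Rotation as R
C={n:optics.get_calibration(n) for n in("scene","top")}
def P(n):
    c=C[n];return np.array([[c["fx"],0,c["cx"]],[0,c["fy"],c["cy"]],[0,0,1]])@np.array(c["extrinsics"])[:3]
def tri(s,t):
    X=cv2.triangulatePoints(P("scene"),P("top"),np.array(s,float).reshape(2,1),np.array(t,float).reshape(2,1));X=(X[:3]/X[3]).ravel()
    e=[np.round((lambda q:q[:2]/q[2])(P(n)@np.r_[X,1])-u,1) for n,u in(("scene",s),("top",t))]
    return X,e
def plane(n,uv,z):
    p=P(n);H=np.c_[p[:,0],p[:,1],p[:,2]*z+p[:,3]]
    q=np.linalg.solve(H,np.r_[uv,1]);return q[:2]/q[2]
E
python3 - <<'E'
from h import *
for k,s,t in(("keytop",(434,225.6),(222.8,200.8)),("slot",(189.2,294.4),(454.4,222.8))):
    X,e=tri(s,t);print(k,X.round(4),e)
ct=[((535,57)),((703,102)),((660,250)),((492,203))]
Q=np.array([plane("top",((x-400*0-400)/5+415-.4,y/5+193-.4),.075) for x,y in ct]);print(Q.round(4),Q.mean(0))
cs=[(500,90),(708,76),(705,210),(487,222)]
Q2=np.array([plane("scene",((x-400)/5+150-.4,y/5+265-.4),.075) for x,y in cs]);print(Q2.round(4),Q2.mean(0))
for q in(Q,Q2):
    for i in range(4):
        d=q[(i+1)%4]-q[i];print(np.linalg.norm(d).round(4),np.degrees(np.arctan2(*d[::-1])).round(1))
im=cv2.imread("pics/top0.png");hsv=cv2.cvtColor(im,cv2.COLOR_BGR2HSV)
m=cv2.inRange(hsv,(8,40,120),(30,255,255));m[:170]=0;m[245:]=0;m[:,:150]=0;m[:,300:]=0
m=cv2.morphologyEx(m,cv2.MORPH_CLOSE,np.ones((15,15)))
b=cv2.boxPoints(cv2.minAreaRect(cv2.findNonZero(m)))
S=np.array([plane("top",p,.055) for p in b]);print("stand",S.round(4),S.mean(0))
for i in range(2):
    d=S[(i+1)%4]-S[i];print(np.linalg.norm(d).round(4),np.degrees(np.arctan2(*d[::-1])).round(1))
T=r.get_state();print(R.from_quat(T["eef_rot"]).as_matrix().round(3))
# collar corners in top view, z=.063
for p in((163,475),(255,500),(265,455)): print(plane("top",(p[0]/5+187-.4,(p[1]-300)/5+172-.4),.063).round(4))
E
```

```text
keytop [0.5844 0.2122 0.1094] [array([-1.1,  0.2]), array([-1. , -0.6])]
slot [ 0.5434 -0.1964  0.0727] [array([-0.6, -0. ]), array([-0.5, -0.1])]
[[ 0.5769 -0.175 ]
 [ 0.56   -0.234 ]
 [ 0.5073 -0.2172]
 [ 0.5248 -0.1584]] [ 0.54225553 -0.19615526]
[[ 0.5086 -0.217 ]
 [ 0.528  -0.1567]
 [ 0.584  -0.1736]
 [ 0.5633 -0.2329]] [ 0.54597096 -0.19506802]
0.0614 -106.1
0.0553 162.2
0.0613 73.5
0.0548 -17.7
0.0634 72.2
0.0585 -16.9
0.0628 -109.2
0.057 163.8
stand [[0.5768 0.3211]
 [0.6407 0.3075]
 [0.5902 0.1004]
 [0.5273 0.1149]] [0.58375403 0.21097886]
0.0653 -12.1
0.2131 -103.7
[[-0.936  0.352 -0.   ]
 [ 0.352  0.936 -0.002]
 [-0.    -0.002 -1.   ]]
[0.5795 0.2285]
[0.5698 0.1944]
[0.5864 0.1908]
```

Checks: key top z is 0.109 (0.113 expected) and slot z is 0.073 (0.075 expected). The plate and stand sizes come out right, and both points are within reach. Moving above the key first, then spinning +83°.

```bash
python3 -m creep '[{"grip":1,"tx":-2.95,"ty":-1.38},{"grip":1,"tx":-2.95,"ty":-1.38},{"grip":1,"tx":-2.95,"ty":-1.38},{"grip":1,"tx":-2.95,"ty":-1.38},{"grip":1,"tx":-2.95,"ty":-1.38},{"grip":1,"tx":-2.95,"ty":-1.38},{"grip":1,"tx":-2.95,"ty":-1.38},{"grip":1,"tx":-2.95,"ty":-1.38}]'
python3 -m creep '[{"grip":1,"tx":-2.95,"ty":-1.38},{"grip":1,"tx":-2.95,"ty":-1.38},{"grip":1,"tx":-2.95,"ty":-1.38},{"grip":1,"tx":-2.95,"ty":-1.38},{"grip":1,"tx":-2.95,"ty":-1.38},{"grip":1,"tx":-2.95,"ty":-1.38},{"grip":1,"tx":-2.95,"ty":-1.38},{"grip":1,"tx":-2.95,"ty":-1.38}]'
python3 -m creep '[{"grip":1,"spin":7},{"grip":1,"spin":7},{"grip":1,"spin":7},{"grip":1,"spin":7},{"grip":1,"spin":7},{"grip":1,"spin":7},{"grip":1,"spin":7},{"grip":1,"spin":7}]'
python3 -m creep '[{"grip":1,"spin":7},{"grip":1,"spin":7},{"grip":1,"spin":7},{"grip":1,"spin":6},{"grip":1}]'
```

```text
$[0]: bad value
$[0]: bad value
$[0]: bad value
$[0]: bad value
```

```bash
python3 -m creep '[{"grip":1,"tx":-2.95,"ty":-1.38,"tz":0,"spin":0}]'
```

```text
clock: 0.18
tool_pos: [0.2359, 0.5663, 0.2383]
eef_rot: [0.174, 0.985, 0.002, -0.003]
contact_force: [-0.4, 1.2, 0.5]
opening: 1.0
finger_force: 0.0
```

All keys are required in every row.

```bash
python3 -m creep '[{"grip":1,"tx":-2.95,"ty":-1.38,"tz":0,"spin":0},{"grip":1,"tx":-2.95,"ty":-1.38,"tz":0,"spin":0},{"grip":1,"tx":-2.95,"ty":-1.38,"tz":0,"spin":0},{"grip":1,"tx":-2.95,"ty":-1.38,"tz":0,"spin":0},{"grip":1,"tx":-2.95,"ty":-1.38,"tz":0,"spin":0},{"grip":1,"tx":-2.95,"ty":-1.38,"tz":0,"spin":0},{"grip":1,"tx":-2.95,"ty":-1.38,"tz":0,"spin":0},{"grip":1,"tx":-2.95,"ty":-1.38,"tz":0,"spin":0}]'
python3 -m creep '[{"grip":1,"tx":-2.95,"ty":-1.38,"tz":0,"spin":0},{"grip":1,"tx":-2.95,"ty":-1.38,"tz":0,"spin":0},{"grip":1,"tx":-2.95,"ty":-1.38,"tz":0,"spin":0},{"grip":1,"tx":-2.95,"ty":-1.38,"tz":0,"spin":0},{"grip":1,"tx":-2.95,"ty":-1.38,"tz":0,"spin":0},{"grip":1,"tx":-2.95,"ty":-1.38,"tz":0,"spin":0},{"grip":1,"tx":-2.95,"ty":-1.38,"tz":0,"spin":0}]'
python3 -m creep '[{"grip":1,"tx":0,"ty":0,"tz":0,"spin":7},{"grip":1,"tx":0,"ty":0,"tz":0,"spin":7},{"grip":1,"tx":0,"ty":0,"tz":0,"spin":7},{"grip":1,"tx":0,"ty":0,"tz":0,"spin":7},{"grip":1,"tx":0,"ty":0,"tz":0,"spin":7},{"grip":1,"tx":0,"ty":0,"tz":0,"spin":7},{"grip":1,"tx":0,"ty":0,"tz":0,"spin":7},{"grip":1,"tx":0,"ty":0,"tz":0,"spin":7}]'
python3 -m creep '[{"grip":1,"tx":0,"ty":0,"tz":0,"spin":7},{"grip":1,"tx":0,"ty":0,"tz":0,"spin":7},{"grip":1,"tx":0,"ty":0,"tz":0,"spin":7},{"grip":1,"tx":0,"ty":0,"tz":0,"spin":6},{"grip":1,"tx":0,"ty":0,"tz":0,"spin":0},{"grip":1,"tx":0,"ty":0,"tz":0,"spin":0}]'
```

```text
clock: 0.85
tool_pos: [0.4256, 0.3738, 0.2384]
eef_rot: [0.179, 0.984, -0.0, -0.0]
contact_force: [0.6, 0.7, -0.1]
opening: 0.998
finger_force: 0.0
clock: 1.43
tool_pos: [0.5847, 0.2106, 0.2383]
eef_rot: [0.179, 0.984, -0.0, -0.0]
contact_force: [0.6, -0.5, -0.2]
opening: 1.0
finger_force: 0.0
clock: 2.1
tool_pos: [0.5837, 0.2121, 0.2383]
eef_rot: [0.622, 0.783, -0.0, -0.0]
contact_force: [-0.6, 0.5, 0.4]
opening: 1.0
finger_force: 0.0
clock: 2.6
tool_pos: [0.5837, 0.2122, 0.2383]
eef_rot: [0.785, 0.62, -0.0, -0.0]
contact_force: [-0.2, -0.3, 0.8]
opening: 0.997
finger_force: 0.0
```

```bash
cat >go.py <<'E'
from h import *
import sys
# usage: go.py x y z closing-axis-angle(deg) -> cm along tool axes and spin
x,y,z,a=map(float,sys.argv[1:5]); s=r.get_state();M=R.from_quat(s["eef_rot"]).as_matrix()
print("clock",round(s["clock"],2),"pos",s["tool_pos"].round(4),"tilt zaxis",M[:,2].round(3))
now=np.degrees(np.arctan2(M[1,1],M[0,1]));d=(now-a+90)%180-90
print("shift cm",(M.T@(np.array([x,y,z])-s["tool_pos"])*100).round(2),"ang",now.round(1),"spin",d.round(2),"F",s["contact_force"].round(1))
E
python3 go.py 0.584 0.2115 0.0715 -13.7
python3 - <<'E'
from h import *
for n in("scene","top"):
    p,d=optics.snapshot(n); cv2.imwrite(f"pics/{n}1.png",p[:,:,::-1])
E
python3 - <<'E'
import cv2,numpy as np
a=cv2.imread("pics/scene1.png");b=cv2.imread("pics/top1.png")
c=lambda im,x,y:cv2.resize(im[y-75:y+75,x-100:x+100],(400,300),interpolation=cv2.INTER_CUBIC)
cv2.imwrite("pics/m1.png",np.hstack([c(a,430,220),c(b,227,202)]))
E
```

```text
clock 2.6 pos [0.5837 0.2122 0.2383] tilt zaxis [-0.001 -0.001 -1.   ]
shift cm [-0.05  0.05 16.68] ang -13.4 spin 0.27 F [-0.2 -0.3  0.8]
```

View pics/m1.png

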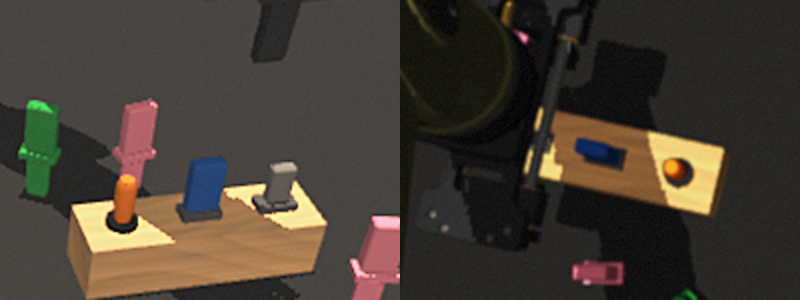

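The gripper hangs above the stand and the key is untouched at scene (432,238). Descending most of the way, then checking the straddle.

```bash
python3 -m creep '[{"grip":1,"tx":-0.05,"ty":0.05,"tz":3,"spin":0.3},{"grip":1,"tx":0,"ty":0,"tz":3,"spin":0},{"grip":1,"tx":0,"ty":0,"tz":3,"spin":0},{"grip":1,"tx":0,"ty":0,"tz":2,"spin":0},{"grip":1,"tx":0,"ty":0,"tz":0,"spin":0},{"grip":1,"tx":0,"ty":0,"tz":0,"spin":0}]'
python3 go.py 0.584 0.2115 0.0715 -13.7
python3 - <<'E'
from h import *
p,d=optics.snapshot("scene"); cv2.imwrite("pics/m2.png",cv2.resize(p[130:310,330:570,::-1],(720,540),interpolation=cv2.INTER_CUBIC))
for z in (0,.0187): 
    q=P("scene")@np.r_[r.get_state()["tool_pos"]-[0,0,0-z],1];print(q[:2]/q[2])
E
```

```text
clock: 3.2
tool_pos: [0.584, 0.2113, 0.1281]
eef_rot: [0.787, 0.617, -0.001, -0.0]
contact_force: [0.6, 0.4, 0.7]
opening: 0.998
finger_force: 0.0
clock 3.2 pos [0.584  0.2113 0.1281] tilt zaxis [-0.002 -0.    -1.   ]
shift cm [0.02 0.01 5.66] ang -13.9 spin -0.16 F [0.6 0.4 0.7]
[434.91225977 216.28256878]
[436.87442683 206.86166253]
```

View pics/m2.png

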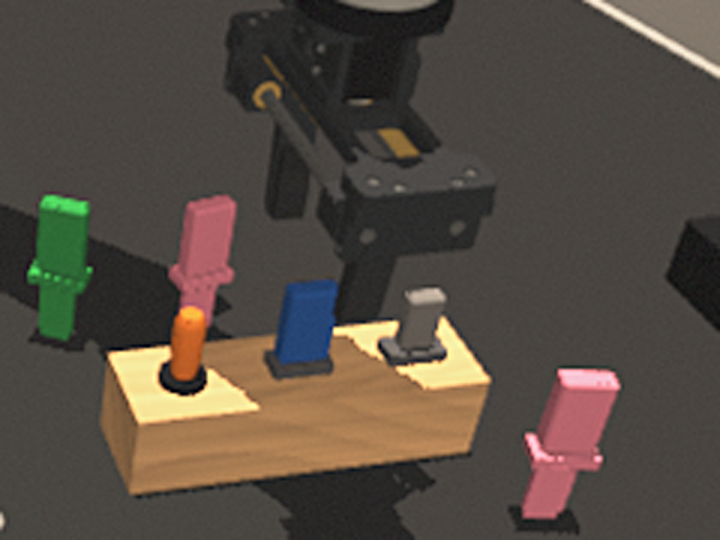

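The fingers straddle the handle at crop (365,315) and (285,215), and the predicted TCP pixel (435,216) agrees. Descending and gripping.

```bash
python3 -m creep '[{"grip":1,"tx":0,"ty":0,"tz":2.5,"spin":0},{"grip":1,"tx":0,"ty":0,"tz":2,"spin":0},{"grip":1,"tx":0,"ty":0,"tz":1.1,"spin":0},{"grip":1,"tx":0,"ty":0,"tz":0,"spin":0},{"grip":1,"tx":0,"ty":0,"tz":0,"spin":0}]' 30
python3 -m creep '[{"grip":-1,"tx":0,"ty":0,"tz":0,"spin":0},{"grip":-1,"tx":0,"ty":0,"tz":0,"spin":0},{"grip":-1,"tx":0,"ty":0,"tz":0,"spin":0},{"grip":-1,"tx":0,"ty":0,"tz":0,"spin":0},{"grip":-1,"tx":0,"ty":0,"tz":0,"spin":0},{"grip":-1,"tx":0,"ty":0,"tz":0,"spin":0},{"grip":-1,"tx":0,"ty":0,"tz":0,"spin":0},{"grip":-1,"tx":0,"ty":0,"tz":0,"spin":0}]' 30
```

```text
clock: 3.67
tool_pos: [0.5852, 0.2118, 0.0737]
eef_rot: [0.787, 0.616, 0.001, 0.0]
contact_force: [0.1, 0.1, -0.0]
opening: 1.001
finger_force: 0.0
clock: 4.33
tool_pos: [0.5845, 0.2116, 0.0727]
eef_rot: [0.788, 0.616, 0.0, -0.0]
contact_force: [-0.7, 0.5, 0.6]
opening: 0.413
finger_force: 0.0
```

```bash
python3 -m creep '[{"grip":-1,"tx":0,"ty":0,"tz":0,"spin":0},{"grip":-1,"tx":0,"ty":0,"tz":0,"spin":0},{"grip":-1,"tx":0,"ty":0,"tz":0,"spin":0},{"grip":-1,"tx":0,"ty":0,"tz":0,"spin":0},{"grip":-1,"tx":0,"ty":0,"tz":0,"spin":0},{"grip":-1,"tx":0,"ty":0,"tz":0,"spin":0},{"grip":-1,"tx":0,"ty":0,"tz":0,"spin":0},{"grip":-1,"tx":0,"ty":0,"tz":0,"spin":0}]' 30
```

```text
clock: 5.0
tool_pos: [0.5845, 0.2116, 0.0727]
eef_rot: [0.788, 0.616, 0.0, 0.0]
contact_force: [1.1, 0.5, -0.8]
opening: 0.16
finger_force: 30.0
```

Opening of 14.1 mm matches the handle, at 30 N. Lifting 12 cm.

```bash
python3 -m creep '[{"grip":-1,"tx":0,"ty":0,"tz":-1,"spin":0},{"grip":-1,"tx":0,"ty":0,"tz":-2,"spin":0},{"grip":-1,"tx":0,"ty":0,"tz":-2,"spin":0},{"grip":-1,"tx":0,"ty":0,"tz":-2,"spin":0},{"grip":-1,"tx":0,"ty":0,"tz":-2,"spin":0},{"grip":-1,"tx":0,"ty":0,"tz":-2,"spin":0},{"grip":-1,"tx":0,"ty":0,"tz":-1,"spin":0},{"grip":-1,"tx":0,"ty":0,"tz":0,"spin":0}]'
python3 -m creep '[{"grip":-1,"tx":0,"ty":0,"tz":0,"spin":0},{"grip":-1,"tx":0,"ty":0,"tz":0,"spin":0}]'
python3 go.py 0.5435 -0.196 0.193 -17
```

```text
clock: 5.67
tool_pos: [0.5859, 0.212, 0.1956]
eef_rot: [0.788, 0.616, 0.002, 0.001]
contact_force: [-0.1, 0.2, -1.4]
opening: 0.158
finger_force: 30.0
clock: 5.83
tool_pos: [0.5835, 0.2114, 0.1916]
eef_rot: [0.788, 0.616, -0.001, -0.0]
contact_force: [-0.2, -0.8, -0.8]
opening: 0.159
finger_force: 30.0
clock 5.83 pos [0.5835 0.2114 0.1916] tilt zaxis [-0.002 -0.001 -1.   ]
shift cm [-40.51   5.91  -0.1 ] ang -13.9 spin 3.09 F [-0.2 -0.8 -0.8]
```

```bash
python3 -m creep '[{"grip":-1,"tx":-1.5,"ty":0.2,"tz":0,"spin":0},{"grip":-1,"tx":-3,"ty":0.4,"tz":0,"spin":0},{"grip":-1,"tx":-3,"ty":0.5,"tz":0,"spin":0},{"grip":-1,"tx":-3,"ty":0.5,"tz":0,"spin":0},{"grip":-1,"tx":-3,"ty":0.5,"tz":0,"spin":0},{"grip":-1,"tx":-3,"ty":0.5,"tz":0,"spin":0},{"grip":-1,"tx":-3,"ty":0.5,"tz":0,"spin":0},{"grip":-1,"tx":-3,"ty":0.5,"tz":0,"spin":0}]'
python3 -m creep '[{"grip":-1,"tx":-3,"ty":0.4,"tz":0,"spin":0},{"grip":-1,"tx":-3,"ty":0.4,"tz":0,"spin":0},{"grip":-1,"tx":-3,"ty":0.4,"tz":0,"spin":0},{"grip":-1,"tx":-3,"ty":0.4,"tz":0,"spin":0},{"grip":-1,"tx":-3,"ty":0.4,"tz":0,"spin":0},{"grip":-1,"tx":-2,"ty":0.3,"tz":0,"spin":0},{"grip":-1,"tx":-1,"ty":0,"tz":0,"spin":0},{"grip":-1,"tx":0,"ty":0,"tz":0,"spin":3}]'
python3 -m creep '[{"grip":-1,"tx":0,"ty":0,"tz":1.5,"spin":0},{"grip":-1,"tx":0,"ty":0,"tz":1,"spin":0},{"grip":-1,"tx":0,"ty":0,"tz":0,"spin":0},{"grip":-1,"tx":0,"ty":0,"tz":0,"spin":0}]'
python3 go.py 0.5435 -0.196 0.16 -17
python3 - <<'E'
from h import *
for n,(x,y) in {"scene":(190,265),"top":(455,223)}.items():
    p,d=optics.snapshot(n); cv2.imwrite(f"pics/{n}3.png",p[:,:,::-1]); globals()[n]=cv2.resize(p[y-60:y+60,x-40:x+40,::-1],(400,600),interpolation=cv2.INTER_CUBIC)
cv2.imwrite("pics/m3.png",np.hstack([scene,top]))
E
```

```text
clock: 6.5
tool_pos: [0.5637, -0.0183, 0.1917]
eef_rot: [0.788, 0.616, -0.001, -0.0]
contact_force: [1.0, 0.5, -1.4]
opening: 0.152
finger_force: 30.0
clock: 7.17
tool_pos: [0.5419, -0.2, 0.1919]
eef_rot: [0.805, 0.593, -0.001, -0.0]
contact_force: [1.1, 1.2, -1.7]
opening: 0.153
finger_force: 30.0
clock: 7.5
tool_pos: [0.5434, -0.1949, 0.1667]
eef_rot: [0.803, 0.596, -0.001, -0.001]
contact_force: [0.2, 0.1, -1.6]
opening: 0.153
finger_force: 30.0
clock 7.5 pos [ 0.5434 -0.1949  0.1667] tilt zaxis [-0.003  0.001 -1.   ]
shift cm [-0.1   0.04  0.67] ang -16.9 spin 0.15 F [ 0.2  0.1 -1.6]
```

View pics/m3.png

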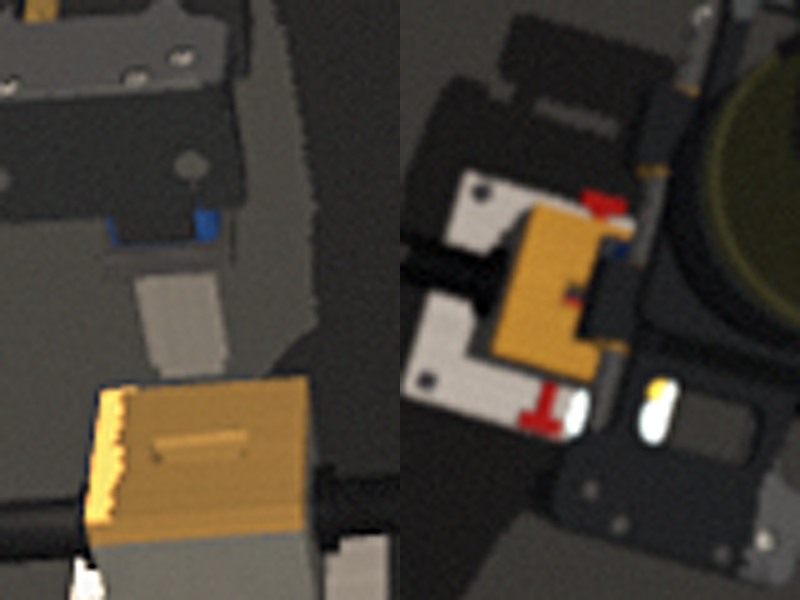

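The key is held straight over the case. Blade edges are at crop (137–216, 280) and the slot centre at crop (200,445). Comparing this with the predicted projections.

```bash
python3 - <<'E'
from h import *
s=r.get_state();M=R.from_quat(s["eef_rot"]).as_matrix()
def pr(X,n="scene"):
    q=P(n)@np.r_[X,1];q=q[:2]/q[2];return ((q+.4-[150,205])*5).round(0)
t=s["tool_pos"]-[0,0,.0627]
kx=M[:,1];ky=np.array([-kx[1],kx[0],0])
for nm,z,w,x in(("bladetop",.045,.011,.0025),("blade7",.007,.011,.0025),("tip",0,.009,.0015),("collar low",.045,.018,.01),("collar hi",.053,.018,.01)):
    print(nm,*[pr(t+ky*g*w+kx*x+[0,0,z]) for g in(-1,1)])
for X in ([.5434,-.1949],[.5434,-.1964],[.5454,-.1964]): print("slot",X,pr(np.r_[X,.075]))
print(ky)
E
python3 - <<'E'
import cv2
a=cv2.imread("pics/scene3.png")
cv2.imwrite("pics/m4.png",cv2.resize(a[245:305,160:220],(600,600),interpolation=cv2.INTER_CUBIC))
E
```

```text
bladetop [122. 261.] [202. 255.]
blade7 [142. 362.] [219. 356.]
tip [153. 376.] [215. 372.]
collar low [ 95. 280.] [226. 271.]
collar hi [ 90. 258.] [222. 249.]
slot [0.5434, -0.1949] [199. 442.]
slot [0.5434, -0.1964] [194. 443.]
slot [0.5454, -0.1964] [196. 448.]
[0.29017032 0.95697501 0.        ]
```

View pics/m4.png

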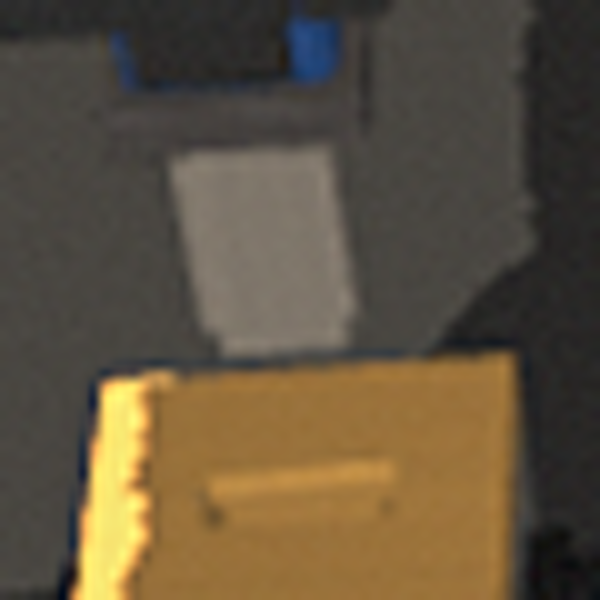

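The blade shows no tilt, but its image is offset about +10 crop px from nominal, which is roughly 2.6 mm along y. I'll settle the across-slot direction with relative depth from the same camera.

```bash
cat >rel.py <<'E'
from h import *
p,d=optics.snapshot("scene");c=C["scene"];E=np.array(c["extrinsics"])
s=r.get_state();M=R.from_quat(s["eef_rot"]).as_matrix();kx=M[:,1]*[1,1,0];ky=np.array([-kx[1],kx[0],0])
def un(u,v,z): return (np.linalg.inv(E)@np.r_[(u-c["cx"])/c["fx"]*z,(v-c["cy"])/c["fy"]*z,z,1])[:3]
def pts(u0,u1,v0,v1): return np.array([un(u,v,d[v,u]) for v in range(v0,v1) for u in range(u0,u1) if d[v,u]>0])
f=lambda X:np.round([X@kx*1e3,X@ky*1e3,X[2]*1e3],1)
b=pts(181,193,262,277);br=np.r_[pts(176,208,284,288),pts(176,208,300,304)]
print("blade face kx,ky,z",f(np.median(b,0)),"std kx",(b@kx).std()*1e3)
print("brass top z",np.median(br[:,2])*1e3,br[:,2].std()*1e3)
z0=np.median(br[:,2])
sl=np.r_[plane("scene",(189.6,293.6),z0),z0];print("slot",f(sl),"tcp",f(s["tool_pos"]))
for n,v,(a,e) in (("upper",261.5,(177.2,193)),("low",278,(180.5,195.2))):
    print(n,[f(un(u,v,np.median(d[int(v),183:192]))) for u in(a,e)])
E
python3 rel.py
```

```text
blade face kx,ky,z [580.3 -26.  126.4] std kx 1.0757772282433733
brass top z 75.03686227304449 0.9292915316930285
slot [578.  -28.4  75. ] tcp [577.9 -29.  168. ]
upper [array([579.1, -37.1, 140.3]), array([582. , -14.8, 140.6])]
low [array([578.7, -37.1, 108.2]), array([581.5, -15.7, 108.5])]
```

Across the slot the alignment is good (577.8 vs 578.0 mm). Along the slot, shift −2.2 mm. Descending with force watch.

```bash
python3 -m creep '[{"grip":-1,"tx":-0.22,"ty":0.02,"tz":0,"spin":0},{"grip":-1,"tx":0,"ty":0,"tz":1,"spin":0},{"grip":-1,"tx":0,"ty":0,"tz":1,"spin":0},{"grip":-1,"tx":0,"ty":0,"tz":0.3,"spin":0},{"grip":-1,"tx":0,"ty":0,"tz":0.3,"spin":0},{"grip":-1,"tx":0,"ty":0,"tz":0.3,"spin":0},{"grip":-1,"tx":0,"ty":0,"tz":0,"spin":0}]'
python3 -m creep '[{"grip":-1,"tx":0,"ty":0,"tz":0.3,"spin":0},{"grip":-1,"tx":0,"ty":0,"tz":0.3,"spin":0},{"grip":-1,"tx":0,"ty":0,"tz":0.3,"spin":0},{"grip":-1,"tx":0,"ty":0,"tz":0,"spin":0}]'; python3 go.py .5435 -.1965 .0927 -17
```

```text
clock: 8.23
tool_pos: [0.5436, -0.1977, 0.138]
eef_rot: [0.803, 0.595, -0.0, -0.001]
contact_force: [0.8, 0.5, -1.0]
opening: 0.158
finger_force: 30.0
clock: 8.57
tool_pos: [0.5436, -0.1977, 0.1291]
eef_rot: [0.803, 0.595, -0.0, -0.0]
contact_force: [-1.2, -0.8, -0.9]
opening: 0.156
finger_force: 30.0
clock 8.57 pos [ 0.5436 -0.1977  0.1291] tilt zaxis [-0.001  0.    -1.   ]
shift cm [ 0.12 -0.04  3.64] ang -16.9 spin 0.09 F [-1.2 -0.8 -0.9]
```

The tip is 8.6 mm into the slot with no contact force. Continuing.

```bash
python3 -m creep '[{"grip":-1,"tx":0,"ty":0,"tz":0.2,"spin":0},{"grip":-1,"tx":0,"ty":0,"tz":0.2,"spin":0},{"grip":-1,"tx":0,"ty":0,"tz":0.2,"spin":0},{"grip":-1,"tx":0,"ty":0,"tz":0,"spin":0}]'
python3 -m creep '[{"grip":-1,"tx":0,"ty":0,"tz":0.3,"spin":0},{"grip":-1,"tx":0,"ty":0,"tz":0.3,"spin":0},{"grip":-1,"tx":0,"ty":0,"tz":0.3,"spin":0},{"grip":-1,"tx":0,"ty":0,"tz":0.3,"spin":0},{"grip":-1,"tx":0,"ty":0,"tz":0,"spin":0}]'; python3 go.py .5435 -.1965 .0927 -17
```

```text
clock: 8.9
tool_pos: [0.5437, -0.1978, 0.1233]
eef_rot: [0.803, 0.595, -0.0, -0.0]
contact_force: [-0.7, -0.3, -0.4]
opening: 0.157
finger_force: 30.0
clock: 9.32
tool_pos: [0.5435, -0.1977, 0.1109]
eef_rot: [0.803, 0.595, -0.0, -0.001]
contact_force: [0.9, -0.2, -1.3]
opening: 0.155
finger_force: 30.0
clock 9.32 pos [ 0.5435 -0.1977  0.1109] tilt zaxis [-0.001  0.    -1.   ]
shift cm [ 0.12 -0.03  1.82] ang -16.9 spin 0.09 F [ 0.9 -0.2 -1.3]
```

```bash
python3 -m creep '[{"grip":-1,"tx":0,"ty":0,"tz":0.3,"spin":0},{"grip":-1,"tx":0,"ty":0,"tz":0.3,"spin":0},{"grip":-1,"tx":0,"ty":0,"tz":0.3,"spin":0},{"grip":-1,"tx":0,"ty":0,"tz":0,"spin":0},{"grip":-1,"tx":0,"ty":0,"tz":0,"spin":0}]' 45
python3 -m creep '[{"grip":-1,"tx":0,"ty":0,"tz":0.3,"spin":0},{"grip":-1,"tx":0,"ty":0,"tz":0.2,"spin":0},{"grip":-1,"tx":0,"ty":0,"tz":0.1,"spin":0},{"grip":-1,"tx":0,"ty":0,"tz":0,"spin":0},{"grip":-1,"tx":0,"ty":0,"tz":0,"spin":0}]'; python3 go.py .5435 -.1965 .0927 -17
```

```text
clock: 9.73
tool_pos: [0.544, -0.198, 0.1028]
eef_rot: [0.803, 0.595, 0.0, 0.0]
contact_force: [-1.0, 0.4, 1.8]
opening: 0.154
finger_force: 45.0
clock: 10.15
tool_pos: [0.5441, -0.198, 0.0969]
eef_rot: [0.803, 0.595, 0.0, 0.0]
contact_force: [-0.3, 0.2, 5.1]
opening: 0.15
finger_force: 45.0
clock 10.15 pos [ 0.5441 -0.198   0.0969] tilt zaxis [ 0. -0. -1.]
shift cm [ 0.12 -0.1   0.42] ang -16.9 spin 0.08 F [-0.3  0.2  5.1]
```

The plunger is engaged and the force is rising with the spring. Small steps now.

```bash
python3 -m creep '[{"grip":-1,"tx":0,"ty":0,"tz":0.1,"spin":0},{"grip":-1,"tx":0,"ty":0,"tz":0.1,"spin":0},{"grip":-1,"tx":0,"ty":0,"tz":0.1,"spin":0},{"grip":-1,"tx":0,"ty":0,"tz":0,"spin":0},{"grip":-1,"tx":0,"ty":0,"tz":0,"spin":0}]'
python3 -m creep '[{"grip":-1,"tx":0,"ty":0,"tz":0.05,"spin":0},{"grip":-1,"tx":0,"ty":0,"tz":0,"spin":0},{"grip":-1,"tx":0,"ty":0,"tz":0,"spin":0}]'
python3 -m creep '[{"grip":-1,"tx":0,"ty":0,"tz":0.05,"spin":0},{"grip":-1,"tx":0,"ty":0,"tz":0,"spin":0},{"grip":-1,"tx":0,"ty":0,"tz":0,"spin":0}]'
```

```text
clock: 10.57
tool_pos: [0.5441, -0.198, 0.0941]
eef_rot: [0.803, 0.595, 0.0, 0.0]
contact_force: [-0.8, 0.5, 6.7]
opening: 0.157
finger_force: 45.0
clock: 10.82
tool_pos: [0.5441, -0.198, 0.0937]
eef_rot: [0.803, 0.595, 0.0, 0.0]
contact_force: [-1.8, 0.5, 7.5]
opening: 0.156
finger_force: 45.0
clock: 11.07
tool_pos: [0.5441, -0.198, 0.0932]
eef_rot: [0.803, 0.595, 0.0, 0.0]
contact_force: [-1.1, 1.2, 7.2]
opening: 0.155
finger_force: 45.0
```

```bash
python3 -m creep '[{"grip":-1,"tx":0,"ty":0,"tz":0.05,"spin":0},{"grip":-1,"tx":0,"ty":0,"tz":0,"spin":0},{"grip":-1,"tx":0,"ty":0,"tz":0,"spin":0}]'
python3 -m creep '[{"grip":-1,"tx":0,"ty":0,"tz":0.05,"spin":0},{"grip":-1,"tx":0,"ty":0,"tz":0,"spin":0},{"grip":-1,"tx":0,"ty":0,"tz":0,"spin":0}]'
python3 -m creep '[{"grip":-1,"tx":0,"ty":0,"tz":0.05,"spin":0},{"grip":-1,"tx":0,"ty":0,"tz":0,"spin":0},{"grip":-1,"tx":0,"ty":0,"tz":0,"spin":0}]'
```

```text
clock: 11.32
tool_pos: [0.5441, -0.198, 0.0927]
eef_rot: [0.803, 0.595, 0.0, 0.0]
contact_force: [-1.0, 0.2, 7.5]
opening: 0.159
finger_force: 45.0
clock: 11.57
tool_pos: [0.5442, -0.198, 0.0926]
eef_rot: [0.803, 0.595, 0.0, 0.0]
contact_force: [-2.0, 1.9, 10.6]
opening: 0.155
finger_force: 45.0
clock: 11.82
tool_pos: [0.5441, -0.198, 0.0926]
eef_rot: [0.803, 0.595, 0.0, 0.0]
contact_force: [-2.3, 1.5, 13.4]
opening: 0.155
finger_force: 45.0
```

The collar is seated: z stopped at 0.0926 and the force jumped. A little more push, then a settle and a look.

```bash
python3 -m creep '[{"grip":-1,"tx":0,"ty":0,"tz":0.05,"spin":0},{"grip":-1,"tx":0,"ty":0,"tz":0.03,"spin":0},{"grip":-1,"tx":0,"ty":0,"tz":0,"spin":0},{"grip":-1,"tx":0,"ty":0,"tz":0,"spin":0},{"grip":-1,"tx":0,"ty":0,"tz":0,"spin":0},{"grip":-1,"tx":0,"ty":0,"tz":0,"spin":0},{"grip":-1,"tx":0,"ty":0,"tz":0,"spin":0},{"grip":-1,"tx":0,"ty":0,"tz":0,"spin":0}]'
python3 - <<'E'
from h import *
p,d=optics.snapshot("scene");a=p[:,:,::-1]
cv2.imwrite("pics/m5.png",np.hstack([cv2.resize(a[245:365,150:230],(400,600),interpolation=cv2.INTER_CUBIC),cv2.resize(a[150:360,240:380],(400,600),interpolation=cv2.INTER_CUBIC)]))
E
```

```text
clock: 12.48
tool_pos: [0.5442, -0.198, 0.0926]
eef_rot: [0.803, 0.595, 0.001, 0.0]
contact_force: [-3.1, 2.1, 20.3]
opening: 0.155
finger_force: 45.0
```

View pics/m5.png

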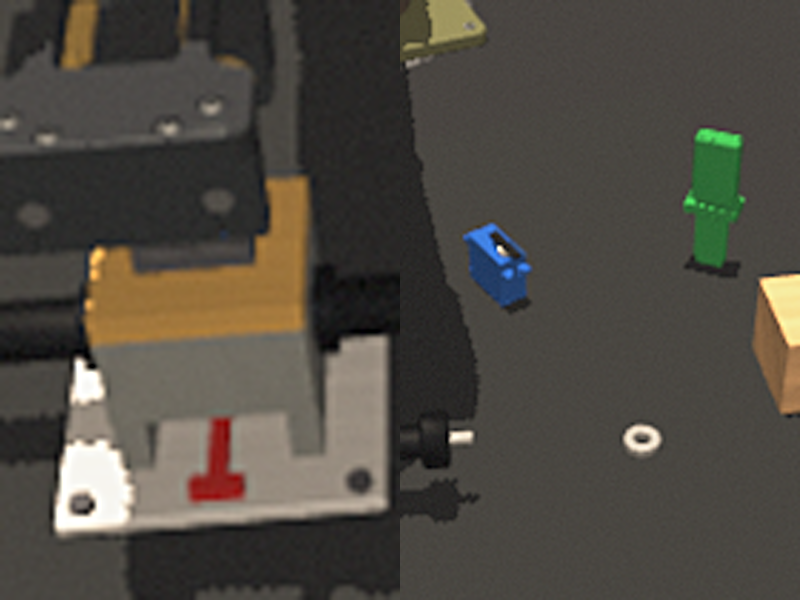

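The collar lies flat on the brass at crop (195,255). The red pointer is down at (217,488), and the servo and bearing are where they were. The push is about 20 N in total, of which about 12 N is on the brass. Handing in.

```bash
python3 -c "
from plant import workorder
print(workorder.finish_job())"
```

```text
the job is handed in; nothing more can be done
None
```

The job is handed in with the key still gripped at 45 N and its collar pressed on the brass at about 12 N (estimated); no verdict came back. The servo and bearing showed unmoved in the last picture, but I did not look again at the scraper and driver.

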